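# Hold the bar blender on boost

### The job

Get the bar blender in the middle of the worktop crushing the ice in its jar: with the speed dial still at 0, turn the red main switch a quarter turn clockwise until it clicks home at on. Then turn the black speed dial clockwise past 1 and 2 to the orange boost mark and keep holding it there against its return spring; finish while still holding it on boost, and do not disturb the cups, jugs and glass on the worktop.

Things in the scene. Friction and masses are not known exactly. Their poses are not given: they have to be found in the camera images.
- ice_blender: Bar blender with ice in a clear jar (not the hooded one at far right), fixed, 285 x 186 mm. Origin: centre of underside; x from its front (deck, near robot) to its back (jar), y to its left. Deck 76 mm above the worktop; controls at (-92, +48) mm (red main switch) and (-92, -48) mm (dial). Behind, housing from x = -15 mm rises to 110 mm, jar from x = +24 mm to 361 mm: come from above.
- main_switch_grip (a point): On the turning axis of the red main switch, 108 mm above the worktop. Upright bar, 46 mm long, 14 mm thick, top 12 mm above this point; yellow plate and round collar below reach 86 mm above the worktop. x axis: along the bar to the end with the white line, turns with it. Off: line to the blender's left (+y, ring mark); on: line to its back (+x, stroke mark). Grasp across the bar from above.
- main_switch (a joint): Main switch angle, rad: 0 = off, grows clockwise seen from above, 1.571 = on, at its stop. Spring detent, over-centre at about 0.8 rad, at most 0.15 N m: past the middle it snaps on to its end by itself when let go.
- speed_dial_grip (a point): On the turning axis of the black speed dial, 104 mm above the worktop. Straight upright bar, 44 mm long, 14 mm thick, top 12 mm above this point; round collar below (24 mm radius) reaches 82 mm above the worktop. x axis: along the bar to the end with the white line, turns with it. At 0 the line points 0.654 rad (37 degrees) to the left of the blender's +x. Grasp across the bar from above.
- speed_dial (a joint): Speed dial angle, rad: 0 = off (ring mark), grows clockwise seen from above; detent 1 (one stroke) about 0.44, detent 2 (two strokes) about 0.85, boost (orange dot) 1.31 just before the stop at 1.345. Stays by itself at 0, 1 and 2 (clicks of about 0.15 N m, about 0.25 N m to leave 2); from boost it springs back to 2 when let go, with up to about 0.34 N m. Smoothly damped.
- milk_jug: Large steel milk jug, 70 x 100 x 110 mm, loose, left of the blender; origin at the centre of its underside. Leave alone.
- white_mug: White china cup, 68 x 90 x 72 mm, loose, at the left; origin at its underside. Leave alone.
- tall_glass: Clear drinking glass, 81 mm across, 93 mm high, loose, right of the blender; origin at its underside. Leave alone.
- small_jug: Small steel milk jug, 60 x 90 x 88 mm, loose, at the right; origin at its underside. Leave alone.
- espresso_cup_1: White espresso cup with coffee, 64 x 86 x 56 mm, loose, at the right; origin at its underside. Leave alone.

How it is judged:
On the way, in this order (a step that is already met when the one before it is completed fails the run):
1. the main switch is turned home to on while the speed dial is still at 0 (value of joint main_switch above 1.42 rad and value of joint speed_dial below 0.2 rad), for 0.2 s.
2. the speed dial is turned past 1 and 2 to boost and held there for a second (value of joint speed_dial above 1.18 rad and value of joint main_switch above 1.42 rad), for 1 s.
At the end, for the whole second after the job is handed in: The main switch stands at on (above 1.42 rad), the robot is still touching the blender's dial (more than 1 N) and holds the speed dial still on boost (above 1.18 rad, that is within about 7 degrees of the orange mark) against its return spring (all of step 2 and velocity of joint speed_dial between -0.3 and 0.3 rad/s and contact force between any of the fingers, the arm and ice_blender above 1 N); the arm keeps its last pose, push and grip.
It fails at once if a loose cup, jug or glass on the worktop is pushed more than 3 cm from its place (distance of any of milk_jug, white_mug, tall_glass, small_jug, espresso_cup_1 from where it was at the start of the episode above 0.03 m).
It also fails if it takes over 54 s, if anything falls off the work surface, if the arm or the gripper's body presses on something with over 40 N, if the wrist force passes 120 N, or if a joint passes its speed limit or range.

### The arm

A 6-joint arm with a two-finger parallel gripper is mounted at the origin on a cart in front of the work surface, level with it; the furniture and walls round the work are solid. World frame = base frame: x ahead of the robot, y to its left, z up, the work surface at z = 0. Lengths are in m, angles in rad, forces in N, time in s.
With the tool pointing down it reaches from about 0.35 to 0.925 m from the base axis. Payload 6.4 kg.
Tool frame: the origin (TCP) lies at the very end of the fingers, on their centre line; the grasp point (between the pads) lies 19 mm behind it; z points along the fingers, y is the direction in which the jaws open and shut (so a half turn about z gives the same grasp; the last joint's range is limited). The gripper opens to 85 mm and grips with 20 to 120 N. Pads are 22 mm wide; open, the fingers measure 114 mm over their backs; the gripper's body (76 mm by 85 mm) begins 54 mm behind the grasp point. The pads swing forward as they close: fully open they stand 13 mm farther back than shut.
Start: joints at [-1.321, 0.245, 1.558, -0, 1.339, -0.174], TCP at [0.267, -0.593, 0.231] pointing down, gripper open.
Joint ranges: [-3.13, 3.13], [-1.02, 2.26], [0.13, 2.54], [-0.95, 4.09], [0.21, 2.88], [-2.74, 2.74]. Speed limits (rad/s): [2.57, 2.57, 3.14, 3.14, 3.14, 3.14].

### API

Orientations are given as a rotation vector (axis times angle).
In Python, from bench import manip, imaging gives the robot as it stands. The module is installed in compiled form; this text tells all that it offers.
- The arm moves only by the shell command python3 -m jog 'ROWS' [FORCE]. ROWS is JSON, a list of rows, each a list of 7 numbers: the opening, from -1 (shut) to 1 (fully open), so that 0 is half open, then the shift along the tool's x, y, z in m, then the turn, a rotation vector about the tool's x, y, z in degrees. In form: [[jaw, x, y, z, rx, ry, rz], ...]. A call has 1 to 5 rows; each row shifts and turns the pose as measured when the row begins, along the tool's axes as they then stand; what a row does not reach is not made up. A row lasts 1/12 s, in which the tool goes at most 41.7 mm and 7.16 degrees, less where a joint would pass 70% of its speed; a pose out of reach is approached as far as the arm can. A call with a gripper value outside its range is refused whole. The fingers move at their own pace and stop on an object; FORCE is the grip in N (left out, the last holds). Time passes only in rows, so rows that do not move let the fingers close. It gives the time, the measured TCP pose, the force and the opening at its end, in the units of the state.
- manip.get_obs(): the state, without advancing time (a new reading comes with each control period).
- imaging.capture(name): name is "scene" or "top"; returns a dict with "pixels" (480x640x3 uint8, blue, green, red), "K" (3x3 intrinsics, pixels), "pose" (4x4, takes a point from camera to world coordinates). Camera axes: x right, y up, looking along -z (the intrinsics and any distortion apply to the point x, -y, -z); pixel columns grow to the right and rows downward; lengths in m; the calibration is good to about 2 mm. A picture is of the moment at which its call begins. There is no depth.
- manip.finish_job(): hands the job in, once; it reports no verdict.
The state is a dict: "t": time; "qpos": joint angles; "joint_velocities": joint speeds; "tau": joint torques, N m; "tcp_pos": TCP position; "tcp_rot": TCP orientation; "wrist_force": force on the tool from outside, world axes, zero at the start; "ft_torque": the same for the moment, N m; "gripper_width": finger opening in m.
Only numpy, scipy, OpenCV 4.12 (cv2) and the standard library are available. Lean on these libraries where they do the work, as an engineer would, in place of code of your own. Each camera call takes 0.05 s, during which the arm holds its last target. There are 200 camera calls.

## Working session

There is one attempt and no reset: what is moved stays moved. The work goes in short steps, Python scripts to look and compute and a shell command to move; the robot and the scene stay as the last step left them, time stands still between calls to the robot, and variables do not carry over. Pictures are saved under pics/ and viewed, about 8 in all and at most 12, crops included, and the job is handed in when it is done.

```bash
mkdir -p pics; python3 - <<'E'
from bench import manip, imaging
import cv2,pickle
for n in("scene","top"):
    c=imaging.capture(n); cv2.imwrite(f"pics/{n}0.png",c["pixels"]); pickle.dump(c,open(n+".pkl","wb")); print(n,c["K"],c["pose"],[k for k in c])
print(manip.get_obs())
E
```

```text
scene [[587.94999144   0.         317.384497  ]
 [  0.         587.94999144 235.35749299]
 [  0.           0.           1.        ]] [[ 0.67498865  0.32039759 -0.66463201 -0.61464408]
 [-0.73779207  0.28419217 -0.61228887 -1.15183614]
 [-0.00729266  0.90364827  0.42821329  0.7841917 ]
 [ 0.          0.          0.          1.        ]] ['pixels', 'K', 'pose']
top [[613.40062618   0.         314.90496756]
 [  0.         613.40062618 253.87081335]
 [  0.           0.           1.        ]] [[-0.01686139  0.99240108 -0.12188435  0.28187375]
 [-0.99978706 -0.01818486 -0.00975413 -0.1787993 ]
 [-0.01189646  0.12169393  0.99249638  1.58318394]
 [ 0.          0.          0.          1.        ]] ['pixels', 'K', 'pose']
{'t': 0.1, 'qpos': array([-1.32107655e+00,  2.45764728e-01,  1.55891552e+00, -1.64406131e-05,
        1.33870323e+00, -1.74104990e-01]), 'joint_velocities': array([-0.00107732, -0.00244069, -0.0025295 ,  0.00102597,  0.00201016,
       -0.00153397]), 'tau': array([ 1.15257040e-03, -4.30667531e+01, -3.27129114e+01, -1.29576065e-04,
        2.82451911e-03,  9.06083208e-07]), 'tcp_pos': array([ 0.26718231, -0.59198558,  0.23026482]), 'tcp_rot': array([-3.06956652e+00, -6.60400380e-01,  1.31362314e-04]), 'wrist_force': array([ 0.15002627, -0.39371462, -0.32426505]), 'ft_torque': array([ 0.04577716,  0.00499939, -0.02198307]), 'gripper_width': 0.08574719197644405}
```

View pics/scene0.png

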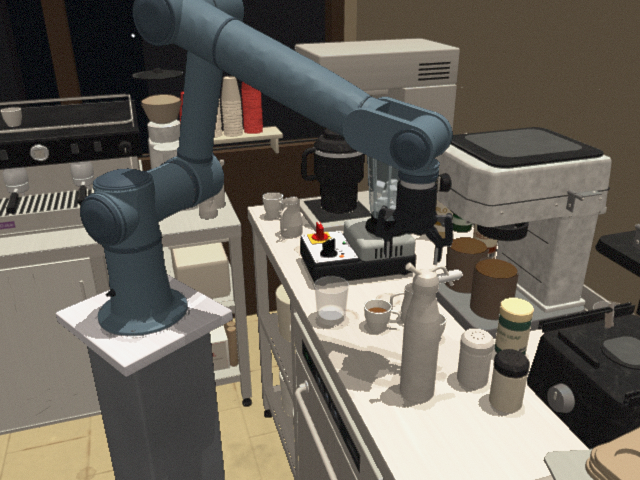

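View pics/top0.png

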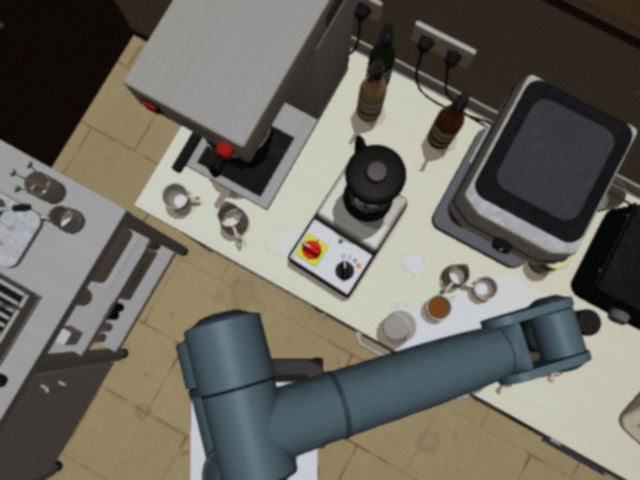

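The top view shows the blender's switch at about (313,249) and its dial at (345,269). The glass is at (398,326). I'll enlarge both views.

```bash
python3 - <<'E'
import cv2
a=cv2.imread("pics/top0.png")[225:305,280:380]; b=cv2.imread("pics/scene0.png")[210:285,295:395]
cv2.imwrite("pics/c1.png",cv2.resize(a,None,fx=7,fy=7,interpolation=cv2.INTER_CUBIC))
cv2.imwrite("pics/c2.png",cv2.resize(b,None,fx=7,fy=7,interpolation=cv2.INTER_CUBIC))
E
```

```text
(no output)
```

View pics/c1.png

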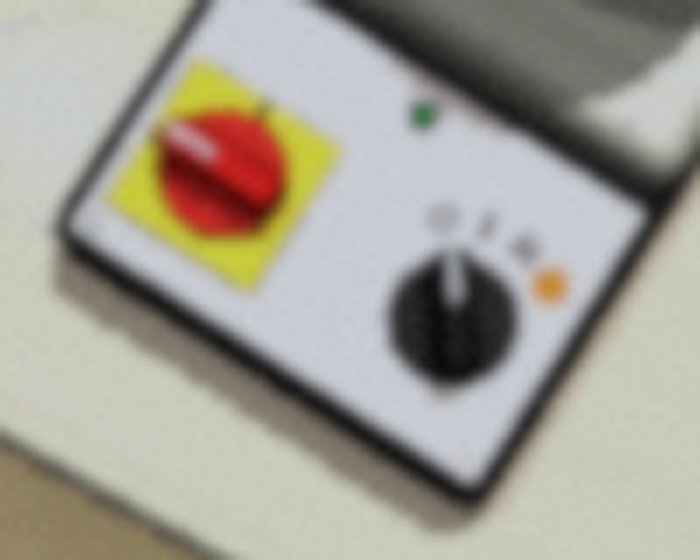

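View pics/c2.png

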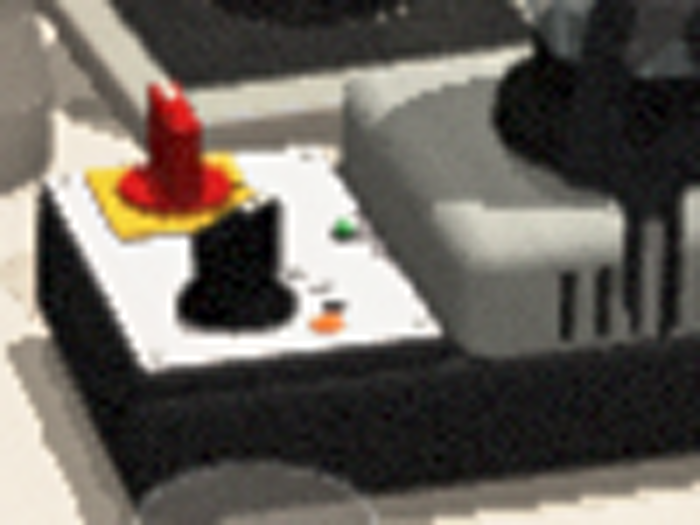

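The enlarged top crop shows these points:
- Deck front corners at (65,228) and (475,497).
- Yellow plate centre at (225,178).
- Dial collar at (453,318).
- White line on the switch pointing left, and on the dial pointing to the ring.

The scene crop shows the red collar at (174,187), the dial collar at (238,302) and the front deck corners at (45,180) and (148,365). I'll fit the blender pose to both views.

```bash
cat > fit.py <<'E'
import pickle,numpy as np
from scipy.optimize import least_squares
C={n:pickle.load(open(n+".pkl","rb")) for n in("scene","top")}
off={"top":(280,225),"scene":(295,210)}
def proj(n,p):
    T=C[n]["pose"];q=T[:3,:3].T@(np.array(p)-T[:3,3]);u=C[n]["K"]@[q[0],-q[1],-q[2]];return u[:2]/u[2]
D=[("top",(-142.5,93,76),(65,228)),("top",(-142.5,-93,76),(475,497)),("top",(-92,48,78),(225,178)),("top",(-92,-48,80),(453,318)),
("scene",(-92,48,84),(174,187)),("scene",(-92,-48,79),(238,302)),("scene",(-142.5,93,76),(45,180)),("scene",(-142.5,-93,76),(148,365))]
def W(v,p):
    c,s=np.cos(v[2]),np.sin(v[2]);p=np.array(p)/1e3;return np.array([v[0]+c*p[0]-s*p[1],v[1]+s*p[0]+c*p[1],p[2]])
def res(v,D=D): return np.concatenate([proj(n,W(v,p))-((np.array(x)+.5)/7-.5+off[n]) for n,p,x in D])
if __name__=="__main__":
    for d in(D,D[:4],D[4:]):
        r=least_squares(res,[.6,-.2,-.5],args=(d,)); v=r.x
        print(v,np.degrees(v[2]),W(v,(-92,48,108)),W(v,(-92,-48,104)))
        print(r.fun.reshape(-1,2).round(1).tolist())
E
python3 fit.py
```

```text
[ 0.52811166 -0.24870138 -0.59014529] -33.81283465106432 [ 0.47838368 -0.15762379  0.108     ] [ 0.42496143 -0.23738633  0.104     ]
[[-2.9, -0.5], [1.9, 1.8], [0.5, -0.8], [0.7, 0.1], [1.3, -0.9], [1.0, -0.6], [-1.4, -2.0], [-0.7, 1.4]]
[ 0.52840625 -0.24868496 -0.59167711] -33.90060121060106 [ 0.47881785 -0.1575313   0.108     ] [ 0.42527348 -0.23721192  0.104     ]
[[-3.0, -0.8], [1.8, 1.7], [0.5, -0.9], [0.6, -0.0]]
[ 0.52636824 -0.24998812 -0.58809155] -33.695164056820126 [ 0.47645331 -0.15901285  0.108     ] [ 0.42319499 -0.23888494  0.104     ]
[[1.2, -0.6], [1.0, -0.2], [-1.5, -1.7], [-0.7, 1.9]]
```

```bash
python3 - <<'E'
from fit import *
d=[D[i] for i in (2,3,4,5)]
for d in (d,d[:2],d[2:]):
    r=least_squares(res,[.6,-.2,-.5],args=(d,)); v=r.x
    print(v,np.degrees(v[2]),W(v,(-92,48,108)),W(v,(-92,-48,104)),r.fun.reshape(-1,2).round(1).tolist())
E
```

```text
[ 0.52701786 -0.24605414 -0.57634621] -33.022205545490706 [ 0.47603787 -0.1556714   0.108     ] [ 0.42372132 -0.2361635   0.104     ] [[-0.2, 0.2], [0.2, 0.6], [0.2, -0.9], [0.3, -0.6]]
[ 0.52809497 -0.24591846 -0.57430518] -32.905263157525916 [ 0.47693061 -0.15563995  0.108     ] [ 0.42477845 -0.23623867  0.104     ] [[-0.3, -0.2], [0.3, 0.2]]
[ 0.52316914 -0.24851223 -0.57834784] -33.13689055848725 [ 0.47237016 -0.15802762  0.108     ] [ 0.4198926  -0.23841485  0.104     ] [[-0.0, -0.2], [0.0, 0.2]]
```

```bash
cat > st.py <<'E'
import sys,numpy as np
from bench import manip
from scipy.spatial.transform import Rotation as R
def st(t=None):
    o=manip.get_obs();M=R.from_rotvec(o["tcp_rot"]).as_matrix()
    print("t",o["t"],"pos",o["tcp_pos"].round(4),"yaw",np.degrees(np.arctan2(M[1,0],M[0,0])).round(1),"z",M[:,2].round(3),"F",o["wrist_force"].round(1),"T",o["ft_torque"].round(2),"w",round(o["gripper_width"],4),"q",o["qpos"].round(2))
    if t: 
        x=np.radians(t[3]);X=np.array([np.cos(x),np.sin(x),0]);Z=np.array([0,0,-1.]);G=np.c_[X,np.cross(Z,X),Z]
        print("tool d",(M.T@(np.array(t[:3])-o["tcp_pos"])).round(4),"rot deg",np.degrees(R.from_matrix(M.T@G).as_rotvec()).round(1))
if __name__=="__main__": st([float(a) for a in sys.argv[1:]])
E
python3 -m jog '[[0.3,0.031,-0.026,0,0,0,0],[0.3,0.031,-0.026,0,0,0,0],[0.3,0.031,-0.026,0,0,0,0],[0.3,0.031,-0.026,0,0,0,0],[0.3,0.031,-0.026,0,0,0,0]]' 60
python3 -m jog '[[0.3,0.031,-0.026,0,0,0,0],[0.3,0.031,-0.026,0,0,0,0],[0.3,0.031,-0.026,0,0,0,0],[0.3,0.031,-0.026,0,0,0,0],[0.3,0.031,-0.026,0,0,0,0]]'
python3 st.py 0.476 -0.156 0.2 57
```

```text
t: 0.52
tcp_pos: [0.3532, -0.4089, 0.2264]
tcp_rot: [-3.07, -0.641, 0.003]
wrist_force: [-0.2, 1.0, -0.9]
gripper_width: 0.0555
t: 0.93
tcp_pos: [0.4429, -0.2207, 0.2251]
tcp_rot: [-3.068, -0.636, 0.005]
wrist_force: [0.2, -0.6, 0.2]
gripper_width: 0.0553
t 0.9333 pos [ 0.4429 -0.2207  0.2251] yaw 23.4 z [-0.005  0.007 -1.   ] F [ 0.2 -0.6  0.2] T [-0.01 -0.04 -0.06] w 0.0553 q [-0.69 -0.12  1.95  0.    1.32  0.47]
tool d [ 0.0561 -0.046   0.0254] rot deg [ -0.5  -0.1 -33.6]
```

```bash

python3 -m jog '[[0.1,0.025,-0.021,0.008,0,0,0],[0.1,0.025,-0.021,0.008,0,0,0],[0.1,0,0,0,0,0,-7],[0.1,0,0,0,0,0,-7],[0.1,0,0,0,0,0,-7]]'
python3 -m jog '[[0.1,0,0,0,0,0,-7],[0.1,0,0,0,0,0,-6],[0.1,0,0,0,0,0,0]]'
python3 st.py 0.476 -0.156 0.15 57
```

```text
t: 1.35
tcp_pos: [0.4741, -0.1496, 0.207]
tcp_rot: [-2.889, -1.205, 0.002]
wrist_force: [-1.1, 0.3, 0.4]
gripper_width: 0.047
t: 1.6
tcp_pos: [0.4734, -0.1478, 0.2054]
tcp_rot: [-2.723, -1.538, 0.003]
wrist_force: [-0.1, -0.2, 1.2]
gripper_width: 0.047
t 1.6 pos [ 0.4734 -0.1478  0.2054] yaw 58.9 z [-0.009  0.012 -1.   ] F [-0.1 -0.2  1.2] T [-0.02 -0.07  0.03] w 0.047 q [-0.53 -0.09  1.96  0.01  1.28  0.01]
tool d [-0.006   0.0072  0.0553] rot deg [-0.8 -0.3  1.9]
```

```bash

python3 -m jog '[[0.1,-0.003,0.0035,0.025,-0.8,-0.3,1.9],[0.1,-0.003,0.0035,0.025,0,0,0],[0.1,0,0,0.003,0,0,0]]'
python3 st.py 0.476 -0.156 0.15 57
python3 - <<'E'
from bench import imaging
from fit import proj
import cv2,numpy as np
a=imaging.capture("top")["pixels"];b=imaging.capture("scene")["pixels"]
f=lambda i:cv2.resize(i,(560,420),interpolation=cv2.INTER_CUBIC)
cv2.imwrite("pics/d.png",np.hstack([cv2.resize(a[210:310,290:390],(400,400)),cv2.resize(b[180:280,290:390],(400,400))]))
E
```

```text
t: 1.85
tcp_pos: [0.4773, -0.1571, 0.1527]
tcp_rot: [2.763, 1.485, 0.005]
wrist_force: [-1.7, -0.5, -0.4]
gripper_width: 0.0472
t 1.85 pos [ 0.4773 -0.1571  0.1527] yaw 56.5 z [ 0.005 -0.003 -1.   ] F [-1.7 -0.5 -0.4] T [0.04 0.03 0.02] w 0.0472 q [-0.54 -0.02  2.    0.    1.16  0.04]
tool d [ 0.0002 -0.0017  0.0027] rot deg [ 0.3 -0.  -0.5]
```

View pics/d.png

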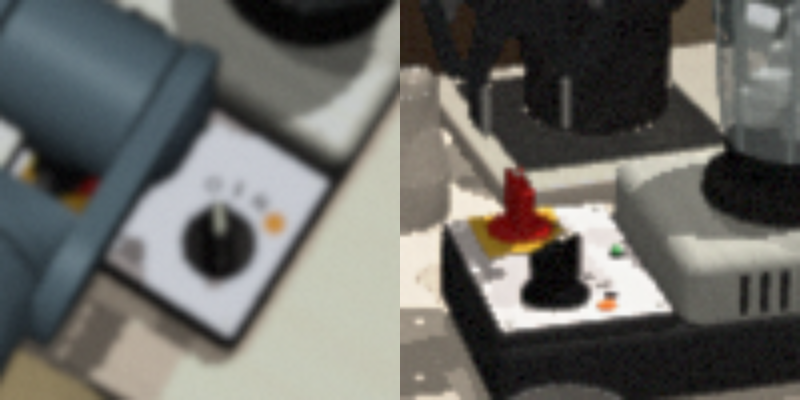

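The left half shows the gripper covering the switch, with the dial still at 0. The right half shows finger edges at about (487,130) and (567,125), above the red bar whose top is at (518,172). I'll check the projections against these.

```bash
python3 - <<'E'
from fit import *
f=lambda p:((proj("scene",p)-(290,180))*4+(401.5,1.5)).round(0)
c=np.array([.476,-.156,.12]);a=np.radians(57);u=np.array([np.cos(a),np.sin(a),0])
print("bar ends",f(c+u*.023),f(c-u*.023), "collar",f([.476,-.156,.086]))
j=np.array([u[1],-u[0],0]);t=np.array([.4773,-.1571,.158])
for s in(1,-1):print("pad",f(t+s*j*.0236+u*.011),f(t+s*j*.0236-u*.011))
E
```

```text
bar ends [512. 163.] [529. 189.] collar [520. 221.]
pad [551. 115.] [560. 128.]
pad [485. 123.] [493. 135.]
```

Finger and switch projections agree to within about 4 mm, so I'll descend.

```bash

python3 -m jog '[[0.1,0,-0.0015,0.02,0.3,0,-0.5],[0.1,0,0,0.02,0,0,0],[0.1,0,0,0.015,0,0,0],[0.1,0,0,0.0,0,0,0]]'
python3 st.py 0.476 -0.156 0.092 57
python3 -m jog '[[0.1,0,0,0.002,0,0,0],[-0.3,0,0,0,0,0,0],[-0.7,0,0,0,0,0,0],[-0.7,0,0,0,0,0,0]]' 30
python3 st.py 0.476 -0.156 0.092 57
```

```text
t: 2.28
tcp_pos: [0.4817, -0.1588, 0.106]
tcp_rot: [2.752, 1.489, 0.013]
wrist_force: [-0.4, -0.2, -0.5]
gripper_width: 0.0472
t 2.2833 pos [ 0.4817 -0.1588  0.106 ] yaw 56.8 z [ 0.013 -0.007 -1.   ] F [-0.4 -0.2 -0.5] T [0.02 0.01 0.04] w 0.0472 q [-0.54  0.06  2.02  0.    1.05  0.04]
tool d [-0.0008 -0.0065  0.0139] rot deg [ 0.9 -0.1 -0.2]
t: 2.62
tcp_pos: [0.4767, -0.1551, 0.1079]
tcp_rot: [-2.758, -1.492, 0.005]
wrist_force: [-15.7, 8.1, 15.1]
gripper_width: 0.0136
t 2.6167 pos [ 0.4767 -0.1551  0.1079] yaw 56.8 z [-0.006  0.004 -1.   ] F [-15.7   8.1  15.1] T [ 1.02  2.31 -0.04] w 0.0136 q [-0.54  0.05  2.02  0.    1.08  0.04]
tool d [-0.0012 -0.      0.0159] rot deg [-0.4 -0.  -0.2]
```

```bash

python3 -m jog '[[0.0,0,0,0,0,0,0],[0.0,0,-0.003,0.01,-0.4,0,0],[0.0,0,0,0.008,0,0,0],[0.0,0,0,0,0,0,0]]'
python3 st.py 0.474 -0.1545 0.092 57
```

```text
t: 2.95
tcp_pos: [0.4754, -0.1537, 0.0927]
tcp_rot: [2.758, 1.492, 0.005]
wrist_force: [0.1, -0.3, -0.1]
gripper_width: 0.0426
t 2.95 pos [ 0.4754 -0.1537  0.0927] yaw 56.8 z [ 0.006 -0.003 -1.   ] F [ 0.1 -0.3 -0.1] T [-0.02 -0.   -0.01] w 0.0426 q [-0.54  0.07  2.03 -0.    1.03  0.04]
tool d [-0.0014 -0.0007  0.0007] rot deg [ 0.4 -0.  -0.2]
```

```bash

python3 -m jog '[[-0.2,0,-0.0015,0,0.4,0,0],[-0.5,0,0,0,0,0,0],[-0.8,0,0,0,0,0,0],[-0.8,0,0,0,0,0,0]]' 30
python3 st.py 0.474 -0.1545 0.092 57
```

```text
t: 3.28
tcp_pos: [0.4765, -0.1545, 0.093]
tcp_rot: [2.76, 1.49, 0.006]
wrist_force: [-4.0, 3.0, 0.8]
gripper_width: 0.0134
t 3.2833 pos [ 0.4765 -0.1545  0.093 ] yaw 56.7 z [ 0.006 -0.003 -1.   ] F [-4.   3.   0.8] T [ 0.61  0.86 -0.07] w 0.0134 q [-0.54  0.07  2.03  0.    1.03  0.04]
tool d [-0.0014 -0.0021  0.001 ] rot deg [ 0.4 -0.1 -0.3]
```

```bash

python3 -m jog '[[-0.8,0,0,0,0,0,6],[-0.8,0,0,0,0,0,6],[-0.8,0,0,0,0,0,6]]'
python3 st.py 0.475 -0.1537 0.092 -33
python3 -m jog '[[-0.8,0,0,0,0,0,6],[-0.8,0,0,0,0,0,6],[-0.8,0,0,0,0,0,6],[-0.8,0,0,0,0,0,6]]'
python3 st.py 0.475 -0.1537 0.092 -33
```

```text
t: 3.53
tcp_pos: [0.4766, -0.1545, 0.093]
tcp_rot: [2.966, 1.025, 0.006]
wrist_force: [0.2, -0.9, -1.0]
gripper_width: 0.0139
t 3.5333 pos [ 0.4766 -0.1545  0.093 ] yaw 38.1 z [ 0.005 -0.002 -1.   ] F [ 0.2 -0.9 -1. ] T [0.13 0.05 0.15] w 0.0139 q [-0.54  0.07  2.03  0.    1.03  0.36]
tool d [-0.0008 -0.0017  0.001 ] rot deg [ 0.1 -0.3 71.1]
t: 3.87
tcp_pos: [0.4768, -0.1547, 0.093]
tcp_rot: [3.119, 0.354, 0.006]
wrist_force: [0.9, -1.0, -1.2]
gripper_width: 0.0134
t 3.8667 pos [ 0.4768 -0.1547  0.093 ] yaw 13.0 z [ 0.004 -0.002 -1.   ] F [ 0.9 -1.  -1.2] T [0.14 0.06 0.  ] w 0.0134 q [-0.54  0.07  2.03  0.    1.04  0.8 ]
tool d [-0.0015 -0.0014  0.001 ] rot deg [ 0.1 -0.3 45.9]
```

```bash

python3 -m jog '[[-0.8,0,0,0,0,0,6],[-0.8,0,0,0,0,0,6],[-0.8,0,0,0,0,0,6],[-0.8,0,0,0,0,0,6],[-0.8,0,0,0,0,0,6]]'
python3 -m jog '[[-0.8,0,0,0,0,0,6],[-0.8,0,0,0,0,0,5],[-0.8,0,0,0,0,0,4]]'
python3 st.py 0.475 -0.1537 0.092 -33
```

```text
t: 4.28
tcp_pos: [0.4768, -0.155, 0.093]
tcp_rot: [3.1, -0.509, 0.005]
wrist_force: [0.5, -1.3, -1.6]
gripper_width: 0.0135
t: 4.53
tcp_pos: [0.4768, -0.1552, 0.093]
tcp_rot: [-2.999, 0.934, -0.004]
wrist_force: [0.1, -0.1, -1.1]
gripper_width: 0.0135
t 4.5333 pos [ 0.4768 -0.1552  0.093 ] yaw -34.6 z [ 0.003 -0.    -1.   ] F [ 0.1 -0.1 -1.1] T [ 0.08 -0.07  0.36] w 0.0135 q [-0.54  0.07  2.03  0.    1.04  1.63]
tool d [-0.0023 -0.0002  0.001 ] rot deg [-0.1 -0.1 -1.6]
```

```bash

python3 -m jog '[[-0.8,0,0,0,0,0,1],[-0.8,0,0,0,0,0,0],[-0.8,0,0,0,0,0,0]]'
python3 st.py
python3 -m jog '[[0,0,0,0,0,0,0],[0,0,0,0,0,0,0],[0,0,0,-0.03,0,0,0],[0,0,0,-0.04,0,0,0],[0,0,0,-0.01,0,0,0]]'
python3 st.py 0.4244 -0.2357 0.15 4.5
```

```text
t: 4.78
tcp_pos: [0.4768, -0.1552, 0.093]
tcp_rot: [2.993, -0.952, 0.003]
wrist_force: [0.2, 0.7, -0.0]
gripper_width: 0.0132
t 4.7833 pos [ 0.4768 -0.1552  0.093 ] yaw -35.3 z [ 0.002 -0.001 -1.   ] F [ 0.2  0.7 -0. ] T [0.09 0.   0.71] w 0.0132 q [-0.54  0.07  2.03 -0.    1.04  1.65]
t: 5.2
tcp_pos: [0.4744, -0.1539, 0.1719]
tcp_rot: [-2.99, 0.954, 0.011]
wrist_force: [0.4, 0.1, 0.8]
gripper_width: 0.0428
t 5.2 pos [ 0.4744 -0.1539  0.1719] yaw -35.4 z [-0.006  0.005 -1.   ] F [0.4 0.1 0.8] T [-0.03 -0.01  0.04] w 0.0428 q [-0.54 -0.05  1.99  0.    1.21  1.65]
tool d [0.0068 0.0956 0.0218] rot deg [ -0.2   0.4 -39.9]
```

```bash

python3 -m jog '[[0,0.002,0.032,0,0,0,0],[0,0.002,0.032,0,0,0,0],[0,0.002,0.03,0,0,0,0],[0,0,0,0,0,0,-7],[0,0,0,0,0,0,-7]]'
python3 -m jog '[[0,0,0,0,0,0,-7],[0,0,0,0,0,0,-7],[0,0,0,0,0,0,-7],[0,0,0,0,0,0,-5],[0,0,0,0,0,0,0]]'
python3 st.py 0.4244 -0.2357 0.15 4.5
python3 - <<'E'
from bench import imaging
import cv2,numpy as np
a=imaging.capture("top")["pixels"];b=imaging.capture("scene")["pixels"]
cv2.imwrite("pics/e.png",np.hstack([cv2.resize(a[210:310,280:380],(400,400)),cv2.resize(b[180:280,290:390],(400,400))]))
E
```

```text
t: 5.62
tcp_pos: [0.4266, -0.2391, 0.1785]
tcp_rot: [3.088, -0.568, 0.011]
wrist_force: [0.6, 1.0, 0.3]
gripper_width: 0.0429
t: 6.03
tcp_pos: [0.4261, -0.2412, 0.1788]
tcp_rot: [3.132, 0.168, 0.014]
wrist_force: [0.5, -0.4, -0.1]
gripper_width: 0.0424
t 6.0333 pos [ 0.4261 -0.2412  0.1788] yaw 6.1 z [ 0.009 -0.004 -1.   ] F [ 0.5 -0.4 -0.1] T [-0.    0.04 -0.01] w 0.0424 q [-0.75 -0.09  2.01  0.    1.21  0.71]
tool d [-0.0013 -0.0058  0.0288] rot deg [ 0.3 -0.5  1.6]
```

View pics/e.png

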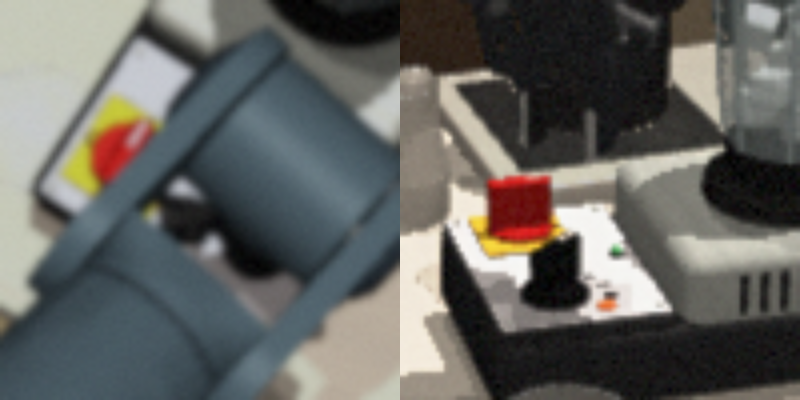

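The picture confirms that the switch is on: its white line, at (140,130), points to the blender's back. The dial is still at 0. The fingers, at about (523,140) and (590,155), are above the dial at (557,240). I'll centre over it and descend.

```bash

python3 -m jog '[[0,-0.001,-0.006,0.02,0.3,-0.5,1.6],[0,0,0,0.02,0,0,0],[0,0,0,0.005,0,0,0]]'
python3 st.py 0.4244 -0.2357 0.12 4.5
```

```text
t: 6.38
tcp_pos: [0.4264, -0.2367, 0.1352]
tcp_rot: [3.136, 0.105, 0.007]
wrist_force: [-0.0, -0.3, 0.7]
gripper_width: 0.0426
t 6.3833 pos [ 0.4264 -0.2367  0.1352] yaw 3.8 z [ 0.005 -0.004 -1.   ] F [-0.  -0.3  0.7] T [-0.    0.04 -0.02] w 0.0426 q [-0.74 -0.03  2.04  0.    1.12  0.76]
tool d [-0.002  -0.0012  0.0152] rot deg [ 0.3 -0.2 -0.7]
```

```bash

python3 -m jog '[[0,-0.002,-0.0005,0.018,0.3,-0.2,-0.7],[0,-0.001,0,0.016,0,0,0],[0,0,0,0.008,0,0,0],[0,0,0,0,0,0,0]]'
python3 st.py 0.4244 -0.2357 0.089 4.5
```

```text
t: 6.72
tcp_pos: [0.4237, -0.2365, 0.0919]
tcp_rot: [-3.138, -0.116, -0.001]
wrist_force: [0.0, -0.2, -0.4]
gripper_width: 0.0427
t 6.7167 pos [ 0.4237 -0.2365  0.0919] yaw 4.2 z [ 0.001  0.001 -1.   ] F [ 0.  -0.2 -0.4] T [ 0.05 -0.01 -0.01] w 0.0427 q [-0.74  0.04  2.07  0.    1.04  0.75]
tool d [ 0.0007 -0.0007  0.0029] rot deg [-0.1 -0.  -0.3]
```

```bash

python3 -m jog '[[-0.2,0.0005,-0.0005,0.003,0,0,0],[-0.5,0,0,0,0,0,0],[-0.8,0,0,0,0,0,0],[-0.8,0,0,0,0,0,0]]' 40
python3 st.py 0.4244 -0.2357 0.089 4.5
```

```text
t: 7.05
tcp_pos: [0.4249, -0.2349, 0.0906]
tcp_rot: [-3.135, -0.112, -0.002]
wrist_force: [0.3, -6.3, -11.8]
gripper_width: 0.0132
t 7.05 pos [ 0.4249 -0.2349  0.0906] yaw 4.1 z [ 0.001  0.005 -1.   ] F [  0.3  -6.3 -11.8] T [-1.11 -0.17 -0.07] w 0.0132 q [-0.74  0.04  2.07  0.    1.04  0.76]
tool d [-0.0005  0.0008  0.0016] rot deg [-0.3 -0.1 -0.4]
```

```bash

python3 -m jog '[[-0.8,0,0,0,0,0,6],[-0.8,0,0,0,0,0,6],[-0.8,0,0,0,0,0,6],[-0.8,0,0,0,0,0,6],[-0.8,0,0,0,0,0,6]]' 50
python3 st.py 0.4244 -0.2357 0.09 -71.5
python3 -m jog '[[-0.8,0,0,0,0,0,6],[-0.8,0,0,0,0,0,6],[-0.8,0,0,0,0,0,6],[-0.8,0,0,0,0,0,6],[-0.8,0,0,0,0,0,6]]'
python3 st.py 0.4244 -0.2357 0.09 -71.5
```

```text
t: 7.47
tcp_pos: [0.4246, -0.2358, 0.0906]
tcp_rot: [3.054, -0.735, 0.003]
wrist_force: [0.1, -1.7, -4.7]
gripper_width: 0.0132
t 7.4667 pos [ 0.4246 -0.2358  0.0906] yaw -27.1 z [ 0.002 -0.001 -1.   ] F [ 0.1 -1.7 -4.7] T [-0.2   0.01  0.23] w 0.0132 q [-0.74  0.04  2.07  0.    1.03  1.3 ]
tool d [-0.0003  0.      0.0006] rot deg [-0.1 -0.1 44.4]
t: 7.88
tcp_pos: [0.424, -0.2364, 0.0906]
tcp_rot: [2.739, -1.533, 0.005]
wrist_force: [0.1, -1.4, -4.7]
gripper_width: 0.013
t 7.8833 pos [ 0.424  -0.2364  0.0906] yaw -58.5 z [ 0.001 -0.004 -1.   ] F [ 0.1 -1.4 -4.7] T [-0.06  0.02  0.28] w 0.013 q [-0.74  0.04  2.07 -0.    1.03  1.85]
tool d [-0.0004 -0.0007  0.0005] rot deg [ 0.1 -0.2 13. ]
```

```bash

python3 -m jog '[[-0.8,0,0,0,0,0,5],[-0.8,0,0,0,0,0,5],[-0.8,0,0,0,0,0,3],[-0.8,0,0,0,0,0,1],[-0.8,0,0,0,0,0,0]]'
python3 st.py 0.4244 -0.2357 0.09 -71.5
python3 -m jog '[[-0.8,0,0,0,0,0,0],[-0.8,0,0,0,0,0,0],[-0.8,0,0,0,0,0,0],[-0.8,0,0,0,0,0,0],[-0.8,0,0,0,0,0,0]]'
python3 st.py 0.4244 -0.2357 0.09 -71.5
```

```text
t: 8.3
tcp_pos: [0.4236, -0.2365, 0.0906]
tcp_rot: [2.519, -1.869, 0.007]
wrist_force: [1.5, -1.1, -5.2]
gripper_width: 0.0132
t 8.3 pos [ 0.4236 -0.2365  0.0906] yaw -73.1 z [ 0.001 -0.007 -1.   ] F [ 1.5 -1.1 -5.2] T [-0.06 -0.1   0.38] w 0.0132 q [-0.74  0.04  2.07 -0.01  1.03  2.11]
tool d [-0.0006 -0.001   0.0006] rot deg [ 0.1 -0.4 -1.6]
t: 8.72
tcp_pos: [0.4236, -0.2365, 0.0906]
tcp_rot: [2.523, -1.863, 0.007]
wrist_force: [0.7, -0.9, -4.5]
gripper_width: 0.0132
t 8.7167 pos [ 0.4236 -0.2365  0.0906] yaw -72.9 z [ 0.001 -0.007 -1.   ] F [ 0.7 -0.9 -4.5] T [-0.01 -0.08  0.33] w 0.0132 q [-0.74  0.04  2.07 -0.01  1.03  2.1 ]
tool d [-0.0006 -0.001   0.0005] rot deg [ 0.1 -0.4 -1.4]
```

```bash

python3 -m jog '[[-0.8,0,0,0,0,0,1],[-0.8,0,0,0,0,0,0.3],[-0.8,0,0,0,0,0,0.3],[-0.8,0,0,0,0,0,0.3],[-0.8,0,0,0,0,0,0.3]]' 60
python3 -m jog '[[-0.8,0,0,0,0,0,0.3],[-0.8,0,0,0,0,0,0.3],[-0.8,0,0,0,0,0,0.3],[-0.8,0,0,0,0,0,0.3],[-0.8,0,0,0,0,0,0.3]]'
python3 -m jog '[[-0.8,0,0,0,0,0,0.3],[-0.8,0,0,0,0,0,0.3],[-0.8,0,0,0,0,0,0.3],[-0.8,0,0,0,0,0,0.3],[-0.8,0,0,0,0,0,0.3]]'
python3 st.py 0.4244 -0.2357 0.09 -71.5
python3 - <<'E'
from bench import imaging
import cv2,numpy as np
a=imaging.capture("top")["pixels"];b=imaging.capture("scene")["pixels"]
cv2.imwrite("pics/f.png",np.hstack([cv2.resize(a[160:360,220:420],(400,400)),cv2.resize(b[190:270,300:380],(400,400))]))
E
```

```text
t: 9.13
tcp_pos: [0.4236, -0.2366, 0.0906]
tcp_rot: [2.488, -1.908, 0.008]
wrist_force: [1.4, -0.3, -4.6]
gripper_width: 0.013
t: 9.55
tcp_pos: [0.4235, -0.2366, 0.0906]
tcp_rot: [2.464, -1.936, 0.008]
wrist_force: [1.8, -0.4, -4.3]
gripper_width: 0.0129
t: 9.97
tcp_pos: [0.4235, -0.2366, 0.0907]
tcp_rot: [2.44, -1.964, 0.008]
wrist_force: [2.4, -0.8, -4.6]
gripper_width: 0.0128
t 9.9667 pos [ 0.4235 -0.2366  0.0907] yaw -77.7 z [-0.002 -0.01  -1.   ] F [ 2.4 -0.8 -4.6] T [ 0.14 -0.26  1.86] w 0.0128 q [-0.74  0.04  2.07 -0.01  1.03  2.19]
tool d [-0.0007 -0.0011  0.0006] rot deg [ 0.2 -0.5 -6.2]
```

View pics/f.png

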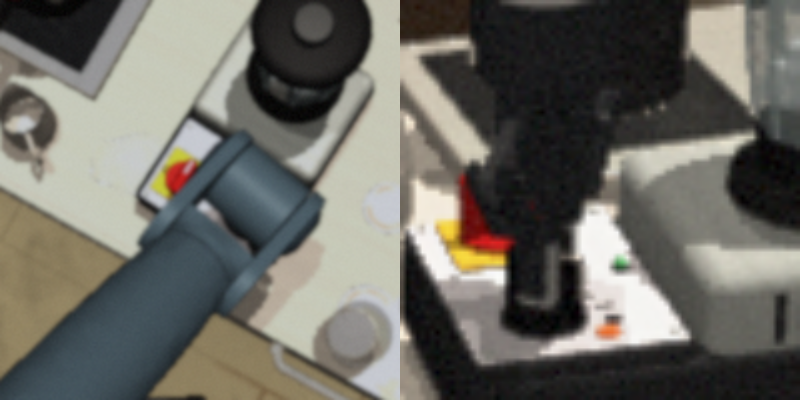

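The dial is gripped and pressed firmly against its stop at 1.86 N m. The switch is still on and the glass hasn't moved. I'll do one settling row, check and hand in.

```bash

python3 -m jog '[[-0.8,0,0,0,0,0,0],[-0.8,0,0,0,0,0,0]]'
python3 st.py && python3 -c "
from bench import manip
print(manip.finish_job())"; python3 st.py
```

```text
t: 10.23
tcp_pos: [0.4235, -0.2366, 0.0907]
tcp_rot: [2.441, -1.963, 0.008]
wrist_force: [2.1, -1.0, -5.4]
gripper_width: 0.0133
t 10.2333 pos [ 0.4235 -0.2366  0.0907] yaw -77.6 z [-0.002 -0.01  -1.   ] F [ 2.1 -1.  -5.4] T [ 0.14 -0.14  1.83] w 0.0133 q [-0.74  0.04  2.07 -0.01  1.03  2.19]
the job is handed in; nothing more can be done
None
the job is handed in; nothing more can be done
```

I turned the main switch a quarter turn clockwise to its stop, then turned the dial to boost, and handed the job in at 10.2 s still holding it there. No verdict was reported, and the joint angles can't be read directly, so these checks are indirect:

- **Main switch:** I gripped the red bar and turned it about 92° until the torque rose to 0.7 N m at the stop. A picture afterwards showed its white line pointing to the back, with the dial still at 0.
- **Speed dial:** At the end the gripper had turned about 82° from the 0 mark, past the dial's 77° stop. The last few degrees are give in the grip and arm. It was steady, pressing on the stop with about 1.8 N m, and had been at boost for almost 2 s.
- **Surroundings:** The last picture showed the switch still on, and the glass and the one cup in view in place. I didn't check the other cups and jugs in that picture, but the arm passed well above them and the force readings showed no contact.

Two checks disagreed:
- **Blender position:** The two cameras placed the blender about 4–5 mm apart. The blender's front corners also didn't fit its stated size, so I located it by the switch and dial alone.
- **First switch grasp:** It closed about 16 mm too high and off-centre, with a sideways push of about 18 N. I opened the gripper, re-centred, lowered it and gripped again.

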